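# Open the slant-lid tool chest: keeper, bolt, lid

## Robot

A 7-joint arm with a two-finger parallel gripper is mounted at the origin on a cart in front of the work surface, level with it; the furniture and walls round the work are solid. World frame = base frame: x ahead of the robot, y to its left, z up, the work surface at z = 0. Lengths are in m, angles in degrees, forces in N, time in s.
With the tool pointing down it reaches from about 0.425 to 0.875 m from the base axis. Payload 4.7 kg.
Tool frame: the origin (TCP) lies at the centre of the arm's flange, where the gripper is bolted on; the fingertips stand 182 mm ahead of it and the grasp point (between the pads) lies 164 mm ahead of it; z points along the fingers, y is the line along which they close (so a half turn about z gives the same grasp; the last joint's range is limited). The gripper opens to 87 mm and grips with 3 to 60 N. Pads are 19 mm wide; open, the fingers measure 117 mm over their backs; the gripper's body (75 mm by 190 mm) begins 51 mm behind the grasp point.
Start: joints at [76.553, 18.392, -4.016, 83.108, 1.295, 78.541, -3.26], TCP at [0.16, -0.63, 0.405] pointing down, gripper open.
Joint ranges: [-163.93, 163.93], [-17.29, 119.83], [-79.2, 71.16], [3.27, 140.29], [-89.18, 269.18], [5.43, 117.66], [-154.24, 154.24]. Speed limits (degrees/s): [147.25, 147.25, 180, 180, 180, 180, 180].

## Interface

Orientations are given as [roll, pitch, yaw] about the fixed x, y, z axes, in that order (R = Rz(yaw) Ry(pitch) Rx(roll)).
In Python, from cell import env gives the robot as it stands. The module is installed in compiled form; this text tells all that it offers.
- The arm moves only by the tool step_arm, never from a script. Its argument "steps" is one flat list of numbers, 5 for each row, row after row: the opening, from 0 (shut) to 1 (fully open), then the shift along the tool's x, y, z in mm, then the turn about the tool's z in degrees. In form: [grip, dx, dy, dz, roll, grip, dx, dy, dz, roll, ...]. A call has 1 to 12 rows; each row shifts and turns the commanded pose from where the row before left it, along the tool's axes as they then stand; what a row does not reach is not made up. A row lasts 1/8 s, in which the tool goes at most 62.5 mm and 10.7 degrees, less where a joint would pass 70% of its speed; a pose out of reach is approached as far as the arm can. A call with a gripper value outside its range is refused whole. The fingers move at their own pace and stop on an object; "grip_force" is the grip in N (left out, the last holds). Time passes only in rows, so rows that do not move let the fingers close. It gives the time, the measured TCP pose, the force, the opening and the grip force at its end, in the units of the state.
- env.get_obs(): the state, without advancing time (a new reading comes with each control period).
- env.read_camera(name): name is "side" or "top"; returns a dict with "image" (400x640x3 uint8, red, green, blue), "camera_matrix" (3x3 intrinsics, pixels), "R" (3x3) and "t" (3): a world point X has camera coordinates R X + t. Camera axes: x right, y down, z forward; pixel columns grow to the right and rows downward; lengths in m; the calibration is good to about 2 mm. A picture is of the moment at which its call begins. There is no depth.
- env.sign_off(): hands the job in; it is judged then, once.
The state is a dict: "time_s": time; "qpos": joint angles; "joint_velocities": joint speeds; "effort": joint torques, N m; "tool_pos": TCP position; "tool_rot": TCP orientation; "force": force on the tool from outside, world axes, zero at the start; "wrist_torque": the same for the moment, N m; "grip_width": finger opening in m; "grasp_force": force on a finger pad.
Only numpy, scipy, OpenCV 4.12 (cv2) and the standard library are available. Lean on these libraries where they do the work, as an engineer would, in place of code of your own. Each camera call takes 0.05 s, during which the arm holds its last target. There are 200 camera calls.

## Task

Open the wooden tool chest so that its tools can be reached: fold the steel keeper flap right back out of the way of the bolt, draw the sliding bolt all the way back, then raise the lid by its bar handle right up to its stop and leave it standing open. Do not disturb the hand tools that lie on the bench in front of it.

Things in the scene. Friction and masses are not known exactly. Their poses are not given: they have to be found in the camera images.
- chest: plywood tool chest, fixed, 217 deep (x), 260 wide (y), 70 mm high in front, 222 at the back. Origin: centre of its underside; x from low front to high back, y to the left, z up. Its top slopes at 35 degrees: a fixed sill 44 mm long at the low front, then the lid (185 mm up the slope, 260 wide, 15 thick), then a fixed rail. Keeper, bolt and handle stand square out of the lid's upper face.
- lid_hinge (a point): middle of the lid's hinge line, on the lid's upper surface at its upper (back) edge; the line runs along the chest's y axis. Fixed to the chest, axes as the chest.
- lid (a joint): opening angle of the lid in rad: 0 shut (35 degrees down to the front), 1.05 at its stop. Opening lifts the front edge up and back. Friction hinges hold it at any angle; lifting takes about 8 to 10 N at the handle. It cannot rise while the bolt's nose is under the keep.
- handle (a point): middle of the lid's round steel bar handle (right half of the lid, seen from the front): bar 10 mm thick, 76 mm long clear, along the hinge line, axis 38 mm above the lid's surface and 145 mm from the hinge line along the lid. Axes go with the lid: x up the slope, y along the hinge line, z square out of the lid.
- bolt (a joint): travel of the sliding bolt in m: 0 shot (nose under the steel keep on the sill), 0.045 fully drawn. It slides straight up the slope of the lid, along its knob's x axis, with about 3 N friction, and stays where it is left. With the keeper down it moves only about 5 mm; the nose leaves the keep at about 0.025.
- bolt_knob (a point): point on the axis of the bolt's round knob, 35 mm above the lid's surface and 14 below the knob's top: knob 16 mm thick (18 at its head), standing square out of the lid on the 12 mm bolt rod; 35 mm free on both sides (along y). Axes go with the lid: x up the slope, y along the hinge line, z square out of the lid.
- keeper (a joint): angle of the keeper flap in rad: 0 down over the bolt rod, its free end just up-slope of the knob, blocking the bolt; 2.5 folded right back to its stop. Hinged at its up-slope end along y; opening lifts the free end out of the lid and over to the back. About 1 N at the lip. Past about 2.2 it stays back by itself, below that it may fall down again.
- keeper_lip (a point): middle of the rolled lip on the keeper's free end: steel roll 14 mm thick, 32 mm long, along the hinge line. Can be pinched across its ends (32 mm apart, 35 mm free beyond each) and turns between the fingers as the flap swings. When down it is 36 mm above the lid and 82 mm down-slope of the keeper's hinge. Axes go with the flap; when down x is up the slope, z square out of the lid.
- keeper_hinge (a point): middle of the keeper's hinge pin, 34 mm above the lid's surface, on the bolt's centre line; the lip moves on a circle of 82 mm radius round it. Axes go with the lid: x up the slope, y along the hinge line, z square out of the lid.
- floor_fan: floor fan that stands to the right of the chest and does not move, an obstacle: wire cage 0.6 m across, reaching y = -0.06 on its left side and 0.55 m high, its foot on the bench; at the left front end of its foot, about (0.45, -0.04), a black box reaches 0.15 m high. Origin under its middle.
- sanding_block: brown sanding block, 63x114x31 mm, lying on the bench in front of the chest, a bystander to be left alone; origin under its centre
- pliers_red: pliers with red grips, 61x146x14 mm, lying on the bench in front of the chest, a bystander to be left alone; origin under their centre
- scissors_orange: scissors with orange and black handles, 87x170x12 mm, lying on the bench at the right front, a bystander to be left alone; origin under their centre

How it is judged (in metres and radians):
On the way, in this order (a step that is already met when the one before it is completed fails the run):
1. the keeper is folded back and stays there, while the bolt is still shot (value of joint keeper above 2.1 rad and value of joint bolt below 0.015 m), for 0.2 s.
2. the bolt is drawn back (value of joint bolt above 0.036 m and value of joint keeper above 2.1 rad and value of joint lid below 0.1 rad), for 0.2 s.
At the end, for the whole second after the job is handed in: the lid stands open within 0.1 rad of its stop (joint over 0.95 rad) and at rest, with the bolt still drawn (over 34 mm) and the keeper still folded back (over 2.0 rad) (value of joint lid above 0.95 rad and value of joint bolt above 0.034 m and value of joint keeper above 2 rad and velocity of joint lid below 0.05 rad/s); the robot touches nothing.
It fails at once if the sanding block is pushed more than 25 mm from where it lay (distance of sanding_block from where it was at the start of the episode above 0.025 m).
It fails at once if the pliers red is pushed more than 25 mm from where it lay (distance of pliers_red from where it was at the start of the episode above 0.025 m).
It fails at once if the scissors orange is pushed more than 25 mm from where it lay (distance of scissors_orange from where it was at the start of the episode above 0.025 m).
It also fails if it takes over 70 s, if anything falls off the work surface, if the arm or the gripper's body presses on something with over 40 N, if the wrist force passes 120 N, or if a joint passes its speed limit or range.

## Working session

There is one attempt and no reset: what is moved stays moved. The work goes in short steps, Python scripts to look and compute and a tool call to move; the robot and the scene stay as the last step left them, time stands still between calls to the robot, and variables do not carry over. Pictures are saved under pics/ and viewed, at most 10 in all, crops included, and the job is handed in when it is done.

Besides the shell and the picture viewer there is one more tool, called after ">>>" by a JSON object that holds its "method" and its "body", one argument or row to a line. step_arm: Moves the arm, as the interface text tells. Its arguments: {"type":"object","properties":{"steps":{"type":"array","items":{"type":"number"}},"grip_force":{"type":"number"}},"required":["steps"]}

```bash
mkdir -p pics
python3 - <<'E'
from cell import env
import cv2
o=env.get_obs(); print(o)
for n in("side","top"):
    c=env.read_camera(n); cv2.imwrite(f"pics/{n}0.png",c["image"][:,:,::-1]); print(n,c["camera_matrix"].tolist(),c["R"].tolist(),c["t"].tolist())
E
```

```text
{'time_s': 0.0, 'qpos': array([76.5543302 , 18.43857864, -4.01498559, 83.17381827,  1.29477786,
       78.54335767, -3.25973754]), 'joint_velocities': array([-0.07152277,  0.06446326,  0.0765766 ,  0.02553004, -0.10941185,
        0.08836185, -0.01153601]), 'effort': array([ 2.57635120e-04, -4.91281378e+01, -4.03906172e-01, -3.12524414e+01,
       -6.40070345e-02,  4.38169297e-02,  1.76321860e-04]), 'tool_pos': array([ 0.15995002, -0.62979558,  0.40367608]), 'tool_rot': array([-1.79889477e+02,  5.81442096e-03,  1.42551011e+01]), 'force': array([ 0.26233858, -0.69860027,  1.00377194]), 'wrist_torque': array([ 0.01300368, -0.07124567, -0.04849266]), 'grasp_force': 0.0, 'grip_width': 0.08700846146560447}
side [[454.49255707258243, 0.0, 308.5465140196001], [0.0, 454.49255707258243, 201.48089462260114], [0.0, 0.0, 1.0]] [[-0.5090672987525758, -0.86071131311085, -0.005149837254909036], [-0.7554157728369028, 0.4496420454877072, -0.4766225352192812], [0.41254999150403604, -0.23874267823878254, -0.8790929632851083]] [0.3519546111646286, 0.46370620343557956, 1.1659824726554235]
top [[509.0464492016109, 0.0, 318.338959775377], [0.0, 509.0464492016109, 194.7733326728593], [0.0, 0.0, 1.0]] [[-0.004479931802389243, -0.9999721514222598, 0.005968801469574818], [-0.9824817499842942, 0.0032893773122667364, -0.18632979081375173], [0.1863049681539515, -0.006698983268735757, -0.9824691254509327]] [0.0964336850004494, 0.5551837817618008, 1.307981186137991]
```

View pics/side0.png

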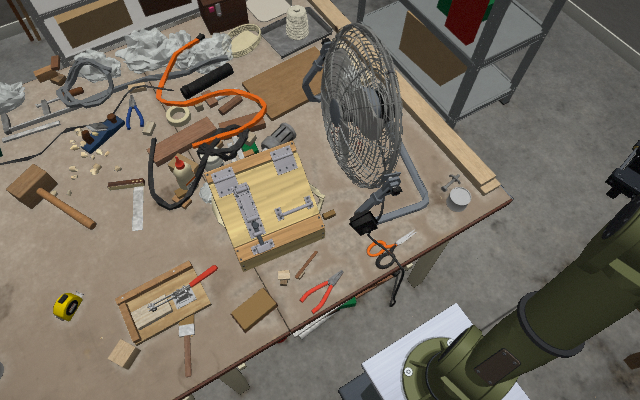

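View pics/top0.png

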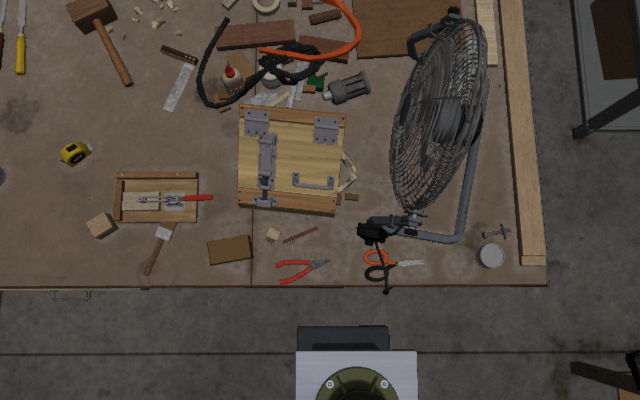

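The side view shows the chest at about (265,205), with the bolt column at (245,210) and the handle at (295,210). The top view shows the chest at (290,160), keeper and knob at (267,165), handle at (313,183), fan at right. I'll enlarge both.

Run:
```python
import cv2,numpy as np
a=cv2.imread("pics/side0.png")[140:275,200:335]; b=cv2.imread("pics/top0.png")[95:220,230:355]
f=lambda i:cv2.resize(i,(400,int(400*i.shape[0]/i.shape[1])),interpolation=cv2.INTER_CUBIC)
def g(i,x0,y0,s):
    i=f(i)
    for k in range(0,140,20):
        p=int(k*s); cv2.putText(i,str(x0+k),(p,8),0,.3,(0,0,255)); cv2.putText(i,str(y0+k),(0,p+4),0,.3,(0,0,255)); cv2.line(i,(p,10),(p,16),(0,0,255)); cv2.line(i,(20,p),(26,p),(0,0,255))
    return i
cv2.imwrite("pics/crop0.png",np.hstack([g(a,200,140,400/135),g(b,230,95,3.2)]))
```

```text
(no output)
```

View pics/crop0.png

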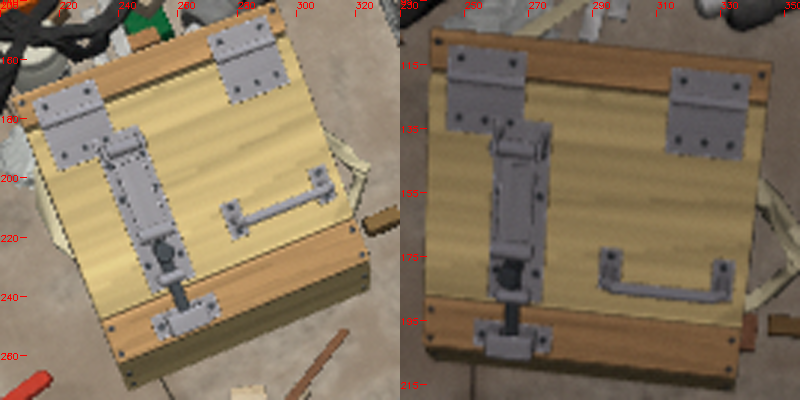

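```bash
cat > h.py <<'E'
from cell import env
import numpy as np
from scipy.spatial.transform import Rotation as Ro
from scipy.optimize import least_squares
K={'s':np.array([[454.49255707,0,308.546514],[0,454.49255707,201.4808946],[0,0,1]]),'t':np.array([[509.0464492,0,318.33895978],[0,509.0464492,194.77333267],[0,0,1]])}
R={'s':np.array([[-0.5090672987525758,-0.86071131311085,-0.005149837254909036],[-0.7554157728369028,0.4496420454877072,-0.4766225352192812],[0.41254999150403604,-0.23874267823878254,-0.8790929632851083]]),'t':np.array([[-0.004479931802389243,-0.9999721514222598,0.005968801469574818],[-0.9824817499842942,0.0032893773122667364,-0.18632979081375173],[0.1863049681539515,-0.006698983268735757,-0.9824691254509327]])}
T={'s':np.array([0.3519546111646286,0.46370620343557956,1.1659824726554235]),'t':np.array([0.0964336850004494,0.5551837817618008,1.307981186137991])}
def proj(v,X):
    c=K[v]@(R[v]@X+T[v]); return c[:2]/c[2]
def crop(v,p):
    return np.array([200,140])+np.array(p)*135/400 if v=='s' else np.array([230,95])+np.array(p)/3.2
def tri(ps,pt):
    r=least_squares(lambda X:np.r_[proj('s',X)-ps,proj('t',X)-pt],[.6,0,.1]); return r.x,np.abs(r.fun).max()
S=np.radians(35)
def lidpt(u,y,h): # u: distance from hinge down-slope, h above lid (chest frame)
    return np.array([HX-u*np.cos(S)-h*np.sin(S),y,HZ-u*np.sin(S)+h*np.cos(S)])
# sill front edge at x=-.1085,z=.07 ; sill 44, lid 185 (+~2 gap)
L=.044+.185; HX=-.1085+L*np.cos(S); HZ=.07+L*np.sin(S)
def W(p,q): return np.r_[q[:2]+Ro.from_euler('z',q[2]).as_matrix()[:2,:2]@p[:2],p[2]]
E
python3 - <<'E'
from h import *
C=[(-.1085,.13,.07),(-.1085,-.13,.07),(.1085,.13,.222),(.1085,-.13,.222)]
S_=[(122,360),(368,262),(17,97),(278,2)]; T_=[(27,345),(333,375),(30,28),(372,63)]
f=lambda q:np.concatenate([np.r_[proj('s',W(np.array(c),q))-crop('s',s),proj('t',W(np.array(c),q))-crop('t',t)] for c,s,t in zip(C,S_,T_)])
r=least_squares(f,[.65,.05,0]); q=r.x; print(q,np.degrees(q[2]),r.fun.round(1))
print(HX,HZ)
def loc(X):
    p=Ro.from_euler('z',-q[2]).apply(X-np.r_[q[:2],0]); d=np.array([HX,0,HZ])-p
    return "u,y,h",(d[0]*np.cos(S)+d[2]*np.sin(S)).round(4),p[1].round(4),(d[0]*np.sin(S)-d[2]*np.cos(S)).round(4)
for n,s,t in [("knobhead",(163,248),(111,268)),("keeperhinge",(122,143),(122,128)),("handle",(283,208),(268,292)),("hL",(238,225),(207,284)),("hR",(328,191),(328,297))]:
    X,e=tri(crop('s',s),crop('t',t)); print(n,X.round(4),e.round(2),loc(X))
E
```

```text
[ 0.62544427  0.16885797 -0.1112688 ] -6.375232400944273 [-0.3  1.  -2.2 -0.3  2.2 -1.2  0.7  0.9 -0.8 -0.7 -0.5 -0.2  0.7 -1.5
 -0.1  0.1]
0.07908581814217912 0.20134900392438954
knobhead [0.5807 0.2302 0.143 ] 0.67 ('u,y,h', np.float64(0.1403), np.float64(0.0559), np.float64(0.027))
keeperhinge [0.684  0.2187 0.1715] 0.3 ('u,y,h', np.float64(0.0387), np.float64(0.056), np.float64(-0.0093))
handle [0.567  0.1093 0.1237] 1.76 ('u,y,h', np.float64(0.1515), np.float64(-0.0657), np.float64(0.0113))
hL [0.5714 0.1565 0.1295] 1.21 ('u,y,h', np.float64(0.1488), np.float64(-0.0183), np.float64(0.0165))
hR [0.5644 0.0615 0.1159] 1.78 ('u,y,h', np.float64(0.1537), np.float64(-0.1135), np.float64(0.0033))
```

Run:
```python
from h import *
import cv2
q=np.array([.62544,.16886,-.11127])
ims={}
for v,n,(x0,y0) in(('s','side0',(200,135)),('t','top0',(225,90))):
    i=cv2.imread(f"pics/{n}.png")[y0:y0+140,x0:x0+140]; i=cv2.resize(i,(400,400),interpolation=cv2.INTER_CUBIC)
    def d(p,col):
        a=((proj(v,W(np.array(p),q))-[x0-.5,y0-.5])*400/140*8).astype(int); cv2.circle(i,tuple(int(k) for k in a),16,col,-1,cv2.LINE_AA,3)
    for p in [(-.1085,.13,.07),(-.1085,-.13,.07),(.1085,.13,.222),(.1085,-.13,.222),(-.1085,.13,0),(-.1085,-.13,0),(.1085,.13,0),(.1085,-.13,0)]: d(p,(0,0,255))
    for s in(1,-1): d(lidpt(0,.13*s,0),(255,0,0)); d(lidpt(.185,.13*s,0),(255,0,0)); d(lidpt(.145,-.065+.038*s,.038),(0,255,0)); d(lidpt(.145,-.065+.038*s,.0),(0,160,0))
    for u in(.04,.12,.14): d(lidpt(u,.056,.035),(255,0,255)); d(lidpt(u,.056,0),(255,255,0))
    ims[v]=i
cv2.imwrite("pics/ov.png",np.hstack([ims['s'],ims['t']]))
```

```text
(no output)
```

View pics/ov.png

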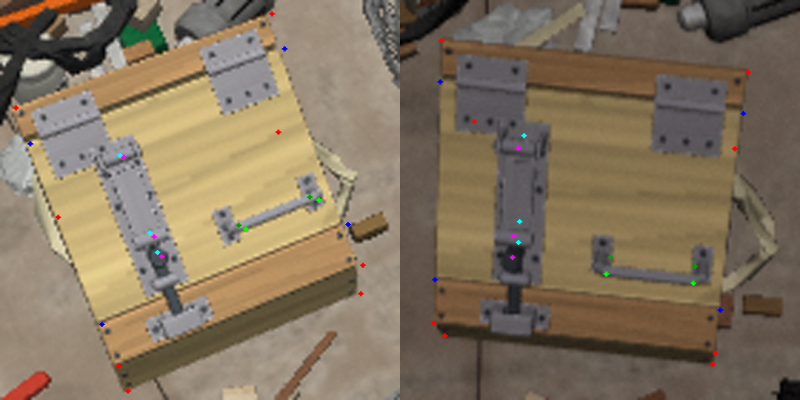

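The overlay of the fitted chest agrees to a few px, except for the raised parts (handle bar mid at about (273,210) side and (656,276) top in the overlay). I'll pick those features at higher zoom.

Run:
```python
import cv2,numpy as np
def tile(n,x0,y0,w=64,h=48):
    s=400/w; i=cv2.resize(cv2.imread(f"pics/{n}.png")[y0:y0+h,x0:x0+w],(400,300),interpolation=cv2.INTER_LANCZOS4)
    for k in range(0,w,8):
        p=int((k+.5)*s)
        for c,a,b,t in(((0,0,255),(p,0),(p,5),(x0+k)),): cv2.line(i,a,b,c); cv2.putText(i,str(t),(p-8,14),0,.3,c)
        if k<h: cv2.line(i,(0,p),(5,p),(0,0,255)); cv2.putText(i,str(y0+k),(7,p+3),0,.3,(0,0,255))
    return i
a=np.vstack([np.hstack([tile("side0",222,180,72,54),tile("top0",238,128,84,63)]),np.hstack([tile("side0",266,184),tile("top0",284,156)])])
cv2.imwrite("pics/zoom.png",a)
```

```text
(no output)
```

View pics/zoom.png

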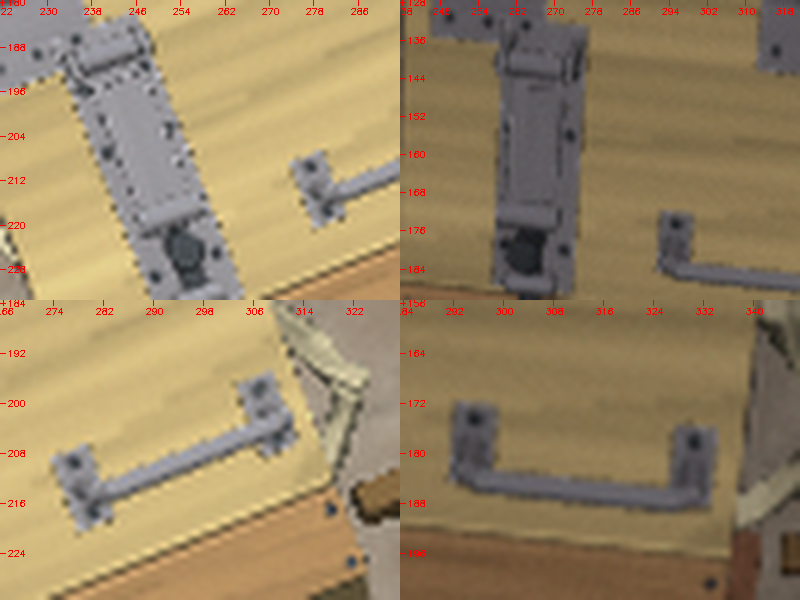

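Run:
```python
from h import *
obs={"handle":((295.6,209.3),(312.9,185.9),.145,.038),"hL":((280,215.3),(294.2,184.8),.145,.038),"hR":((311,203.3),(331.5,187),.145,.038),
"lip":((253,218.2),(264.8,173.7),None,.036),"khinge":((241.3,189.8),(265.8,141.1),None,.034),"knobhead":((254.6,224),(263.9,180),None,.049)}
for n,(s,t,_,h) in obs.items():
    X,e=tri(s,t); print(n,X.round(4),e.round(2))
C=[(-.1085,.13,.07),(-.1085,-.13,.07),(.1085,.13,.222),(.1085,-.13,.222)]
S_=[(122,360),(368,262),(17,97),(278,2)]; T_=[(27,345),(333,375),(30,28),(372,63)]
# joint fit: chest x,y,yaw, handle y, bolt y, lip u (hinge=lip-.082)
def f(p):
    q=p[:3]; r=[]
    for c,s,t in zip(C,S_,T_): r+=[.5*(proj('s',W(np.array(c),q))-crop('s',s)),.5*(proj('t',W(np.array(c),q))-crop('t',t))]
    P={"handle":lidpt(.145,p[3],.038),"hL":lidpt(.145,p[3]+.042,.038),"hR":lidpt(.145,p[3]-.042,.038),"lip":lidpt(p[5],p[4],.036),"khinge":lidpt(p[5]-.082,p[4],.034),"knobhead":lidpt(p[6],p[4],.049)}
    for n,(s,t,_,h) in obs.items(): r+=[proj('s',W(P[n],q))-s,proj('t',W(P[n],q))-t]
    return np.concatenate(r)
r=least_squares(f,[.625,.169,-.11,-.065,.056,.12,.14],loss='soft_l1'); print(r.x.round(4)); print(f(r.x).reshape(-1,4).round(1))
```

```text
handle [0.5651 0.1108 0.1343] 1.43
hL [0.5668 0.1579 0.1421] 1.64
hR [0.563  0.0634 0.1278] 1.17
lip [0.5904 0.2289 0.1578] 0.83
khinge [0.6613 0.2229 0.1995] 0.55
knobhead [0.5764 0.2319 0.1501] 0.96
[ 0.6271  0.1684 -0.1043 -0.0621  0.057   0.1238  0.1374]
[[-0.   0.3 -0.9 -0.3]
 [ 1.  -1.1  0.6 -0. ]
 [-0.5 -0.4 -0.3 -0.2]
 [ 0.1 -1.  -0.1 -0.5]
 [ 1.6 -0.2 -1.9  0.1]
 [ 3.  -0.4 -0.  -0.5]
 [ 0.2  0.1 -3.7  0.6]
 [ 0.5  0.1 -1.  -0.7]
 [ 0.9 -0.1 -0.5  0.2]
 [ 1.4 -0.5 -1.1  0.1]]
```

>>> {"method": "step_arm", "body": {
  "steps": [1,0,0,-50,10.1,1,0,0,-50,10.1,1,0,0,-46,0,1,13,-48,0,0,1,13,-48,0,0,1,13,-48,0,0,1,13,-48,0,0,1,13,-48,0,0,1,22,-46,0,0,1,22,-46,0,0,1,22,-46,0,0,1,0,0,0,0]
}}

```text
time_s: 1.6
tool_pos: [0.3316, -0.2637, 0.551]
tool_rot: [180.0, -0.0, -5.5]
force: [0.1, -1.3, -0.5]
grip_width: 0.0871
grasp_force: 0.0
```

```bash
python3 -c "
from cell import env
print(env.get_obs()['qpos'].round(1))"
```

```text
[ 58.1 -10.9 -19.3  97.2  -3.6  93.1 -56.5]
```

>>> {"method": "step_arm", "body": {
  "steps": [1,18,-50,0,0,1,18,-50,0,0,1,18,-50,0,0,1,5.5,-47,0,0,1,5.5,-47,0,0,1,5.5,-47,0,0,1,9.5,-41,0,0,1,9.5,-41,0,0,1,9.5,-41,0,0,1,0,0,0,0]
}}

```text
time_s: 2.85
tool_pos: [0.471, 0.1359, 0.5504]
tool_rot: [-179.9, 0.1, -5.6]
force: [-0.6, -0.6, -0.3]
grip_width: 0.0869
grasp_force: 0.0
```

```bash
python3 -c "
from cell import env
print(env.get_obs()['qpos'].round(1))"
```

```text
[  41.3   -2.1  -57.8   88.9   -1.9   92.2 -112.2]
```

>>> {"method": "step_arm", "body": {
  "steps": [0.65,27.3,-26.1,32.5,0,0.65,27.3,-26.1,32.5,0,0.65,27.3,-26.1,32.5,0,0.65,27.3,-26.1,32.5,0,0.65,0,0,0,0]
}}

```text
time_s: 3.48
tool_pos: [0.5917, 0.2251, 0.4152]
tool_rot: [179.9, 0.5, -6.0]
force: [0.2, 0.2, 0.4]
grip_width: 0.0571
grasp_force: 0.0
```

```bash
cat >> h.py <<'E'
import cv2
def snap(name,s,t,w=90,h=100):
    ims=[]
    for n,(x,y) in(("side",s),("top",t)):
        i=env.read_camera(n)["image"][:,:,::-1]; x0=int(x-w/2);y0=int(y-h/2)
        i=cv2.resize(np.ascontiguousarray(i[y0:y0+h,x0:x0+w]),(400,int(400*h/w)),interpolation=cv2.INTER_LANCZOS4); k=400/w
        for a in range(0,max(w,h),10):
            p=int((a+.5)*k); cv2.line(i,(p,0),(p,5),(0,0,255)); cv2.putText(i,str(x0+a),(p-8,14),0,.3,(0,0,255)); cv2.line(i,(0,p),(5,p),(0,0,255)); cv2.putText(i,str(y0+a),(7,p+3),0,.3,(0,0,255))
        ims.append(i)
    cv2.imwrite(f"pics/{name}.png",np.hstack(ims))
E
python3 -c "
from h import *
print(env.get_obs()['qpos'].round(1))
o=env.get_obs();tip=o['tool_pos']-[0,0,.164];print(proj('s',tip),proj('t',tip))
snap('pre',(255,200),(266,160))"
```

```text
[  20.1   26.6  -59.1   83.1   22.5   83.5 -134.9]
[250.80863225 200.77169691] [261.8682441  163.36881159]
```

View pics/pre.png

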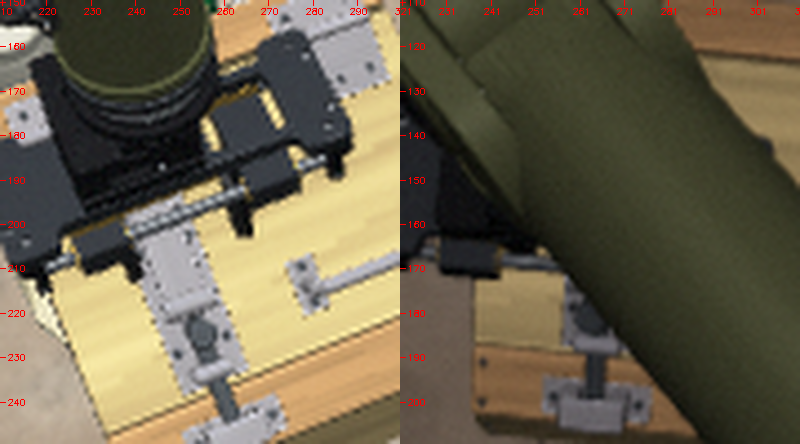

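The side view shows the fingertips at about (240,212) and (265,203), straddling the bolt line above the keeper. The arm hides the top view. The wrist joint is near its limit, so I'll give it the equivalent half turn first.

>>> {"method": "step_arm", "body": {
  "steps": [0.65,0,0,0,-10.6,0.65,0,0,0,-10.6,0.65,0,0,0,-10.6,0.65,0,0,0,-10.6,0.65,0,0,0,-10.6,0.65,0,0,0,-10.6,0.65,0,0,0,-10.6,0.65,0,0,0,-10.6,0.65,0,0,0,-10.6,0.65,0,0,0,-10.6,0.65,0,0,0,-10.6,0.65,0,0,0,-10.6]
}}

```text
time_s: 5.08
tool_pos: [0.5902, 0.2249, 0.4227]
tool_rot: [179.9, 0.2, 121.5]
force: [-0.6, -0.4, -0.1]
grip_width: 0.0564
grasp_force: 0.0
```

>>> {"method": "step_arm", "body": {
  "steps": [0.65,0,0,0,-10.6,0.65,0,0,0,-10.6,0.65,0,0,0,-10.6,0.65,0,0,0,-10.6,0.65,0,0,0,-10.4,0.65,0,0,0,0,0.65,0,0,0,0]
}}

```text
time_s: 5.95
tool_pos: [0.5903, 0.2257, 0.4217]
tool_rot: [-179.9, 0.1, 173.8]
force: [-0.7, -0.7, 0.3]
grip_width: 0.0566
grasp_force: 0.0
```

```bash
python3 -c "
from h import *
o=env.get_obs();print(o['qpos'].round(1),o['tool_pos'],o['tool_rot'])"
```

```text
[ 28.5  36.6 -78.1  82.8  35.9  88.8  36.2] [0.59025962 0.22566249 0.42170481] [-1.79938030e+02  1.12578243e-01  1.73806285e+02]
```

>>> {"method": "step_arm", "body": {
  "steps": [0.65,0,3.5,25,0,0.65,0,0,25,0,0.65,0,0,20,0,0.65,0,0,0,0]
}}

```text
time_s: 6.45
tool_pos: [0.5904, 0.2292, 0.3493]
tool_rot: [-179.9, -0.1, 174.0]
force: [-0.5, -0.8, 0.6]
grip_width: 0.0564
grasp_force: 0.0
```

```bash
python3 -c "
from h import *
o=env.get_obs();print(o['qpos'].round(1),o['tool_pos'],o['tool_rot'])
for d in(.164,.182): print(proj('s',o['tool_pos']-[0,0,d]))
snap('pre2',(255,210),(266,160),80,80)"
```

```text
[ 27.8  39.6 -75.6  88.   38.5  82.6  34.2] [0.59044592 0.22924347 0.3493212 ] [-1.79904436e+02 -1.11869797e-01  1.73990474e+02]
[252.53639939 213.84419558]
[253.30511477 216.91068514]
```

View pics/pre2.png

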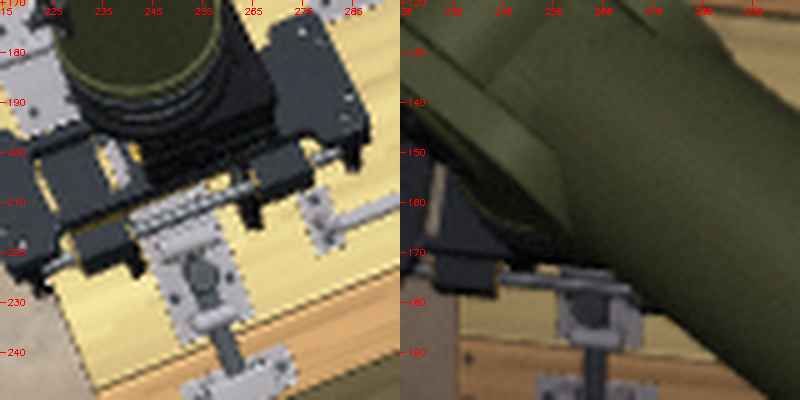

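The side view shows the fingertips at (242,225) and (265,215), centred on the lip at (252.5,218). The grasp point at lip height projects to (253.6,218.1), so it's aligned. Lower and pinch.

>>> {"method": "step_arm", "body": {
  "steps": [0.65,0,1,14,0,0.65,0,0,13,0,0.65,0,0,0,0,0,0,0,0,0,0,0,0,0,0,0,0,0,0,0,0,0,0,0,0,0,0,0,0,0],
  "grip_force": 15
}}

```text
time_s: 7.55
tool_pos: [0.5908, 0.2309, 0.324]
tool_rot: [-180.0, 0.0, 174.1]
force: [-0.8, 0.4, 1.8]
grip_width: 0.0318
grasp_force: 15.0
```

>>> {"method": "step_arm", "body": {
  "steps": [0,9.4,0,-17.6,0,0,4.8,0,-19.4,0,0,0,0,-20,0,0,-4.8,0,-19.4,0,0,-9.4,0,-17.6,0,0,0,0,0,0]
}}

```text
time_s: 8.3
tool_pos: [0.5906, 0.231, 0.4198]
tool_rot: [180.0, 0.0, 174.0]
force: [-2.7, -1.8, 2.2]
grip_width: 0.0316
grasp_force: 15.0
```

```bash
python3 -c "
from h import *
o=env.get_obs();print(o['qpos'].round(1),o['tool_pos'],o['tool_rot'],o['force'],o['grip_width'])"
```

```text
[ 27.2  35.5 -75.9  82.6  34.3  88.   37. ] [0.59062112 0.23099164 0.41984883] [1.79996232e+02 3.80011073e-02 1.74015746e+02] [-2.72808662 -1.84145035  2.24878115] 0.03163394095800358
```

Following well, low forces. Finish the arc.

>>> {"method": "step_arm", "body": {
  "steps": [0,-12.3,0,-13.9,0,0,-15.1,0,-10.8,0,0,-15.8,0,-6.7,0,0,-15.4,0,-3.2,0,0,-14.3,0,0,0,0,-12.7,0,1.9,0,0,0,0,0,0]
}}

```text
time_s: 9.18
tool_pos: [0.6766, 0.2216, 0.4506]
tool_rot: [180.0, 0.0, 174.0]
force: [0.2, -1.0, 4.0]
grip_width: 0.0318
grasp_force: 15.0
```

```bash
python3 -c "
from h import *
o=env.get_obs();print(o['qpos'].round(1),o['tool_pos'],o['tool_rot'],o['force'],o['grip_width'])"
```

```text
[ 18.6  41.8 -70.6  66.9  39.1  95.   42. ] [0.67659962 0.22155371 0.45055674] [1.79991995e+02 4.63863933e-02 1.73978550e+02] [ 0.20317692 -1.02426912  3.95661731] 0.03182371886744781
```

>>> {"method": "step_arm", "body": {
  "steps": [0.6,0,0,0,0,0.6,0,0,0,0,0.6,0,0,-20,0,0.6,0,0,-25,0,0.6,36,0,-5,0,0.6,36,0,0,0,0.6,36,0,10,0,0.6,0,0,40,0,0.6,0,0,50,0,0.6,0,0,0,0]
}}

```text
time_s: 10.42
tool_pos: [0.5677, 0.2324, 0.3984]
tool_rot: [-179.8, -0.2, 174.1]
force: [0.6, 0.1, 0.5]
grip_width: 0.052
grasp_force: 0.0
```

```bash
python3 -c "
from h import *
o=env.get_obs();print(o['qpos'].round(1),o['tool_pos'],o['tool_rot'],o['force'],o['grip_width'])
for d in(.164,.182): print(proj('s',o['tool_pos']-[0,0,d]))
print(proj('s',np.array([.573,.2327,.151])))
snap('knob',(255,210),(266,160),80,80)"
```

```text
[ 28.3  32.3 -74.1  87.3  31.1  84.2  37.3] [0.56774214 0.23240491 0.39843499] [-179.79482776   -0.22619589  174.07956432] [0.64692801 0.12810418 0.48942097] 0.05201220794717724
[253.34095064 212.49239911]
[254.13412706 215.71898566]
[255.83534245 225.25779432]
```

View pics/knob.png

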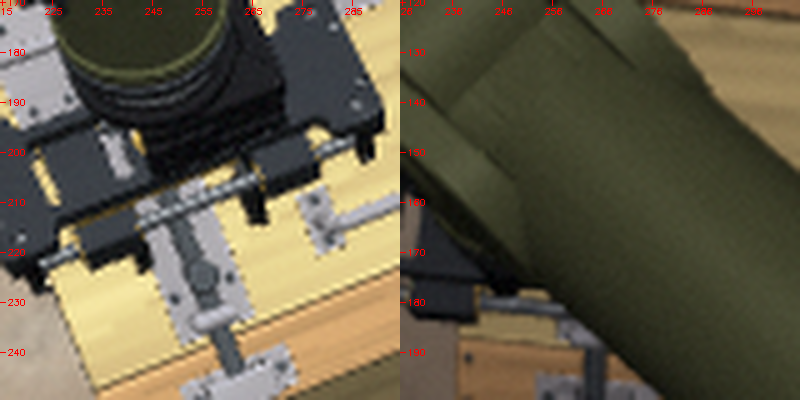

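The keeper is folded away and the rod is clear. The knob is at (255.4,225) in the side view, and my grasp point projects to (255.8,225.3). Descend and pinch.

>>> {"method": "step_arm", "body": {
  "steps": [0.6,0,0,30,0,0.6,0,0,30,0,0.6,0,0,23,0,0.6,0,0,0,0,0,0,0,0,0,0,0,0,0,0,0,0,0,0,0,0,0,0,0,0,0,0,0,0,0],
  "grip_force": 30
}}

```text
time_s: 11.65
tool_pos: [0.5685, 0.2333, 0.3176]
tool_rot: [180.0, 0.0, 174.1]
force: [0.4, 0.3, 0.5]
grip_width: 0.0149
grasp_force: 30.0
```

>>> {"method": "step_arm", "body": {
  "steps": [0.4,0,0,0,0,0.4,0,0,0,0,0.4,-5,0,0,0,0.4,0,0,0,0,0,0,0,0,0,0,0,0,0,0,0,0,0,0,0,0,0,0,0,0],
  "grip_force": 30
}}

```text
time_s: 12.65
tool_pos: [0.5733, 0.2328, 0.3174]
tool_rot: [180.0, -0.0, 174.1]
force: [-0.5, 0.5, -0.1]
grip_width: 0.0151
grasp_force: 30.0
```

>>> {"method": "step_arm", "body": {
  "steps": [0,-7.5,0,-5.3,0,0,-7.5,0,-5.3,0,0,-7.5,0,-5.3,0,0,-7.5,0,-5.3,0,0,-7,0,-4.9,0,0,0,0,0,0,0,0,0,0,0]
}}

```text
time_s: 13.52
tool_pos: [0.6092, 0.2291, 0.3426]
tool_rot: [-179.9, -0.3, 174.1]
force: [-5.9, 1.5, -5.0]
grip_width: 0.0151
grasp_force: 30.0
```

>>> {"method": "step_arm", "body": {
  "steps": [0.4,0,0,0,0,0.4,0,0,0,0,0.6,0,0,-30,0,0.6,0,0,-35,0,0.6,12,-40,-10,0,0.6,12,-40,-10,0,0.6,12.5,-41.5,0,0,0.6,0,0,0,10,0.6,0,0,0,10,0.6,0,0,0,10,0.6,0,0,0,0]
}}

```text
time_s: 14.9
tool_pos: [0.5617, 0.1118, 0.4297]
tool_rot: [180.0, 0.2, 144.1]
force: [0.0, -0.1, 0.6]
grip_width: 0.052
grasp_force: 0.0
```

```bash
python3 -c "
from h import *
o=env.get_obs();print(o['qpos'].round(1),o['tool_pos'],o['tool_rot'],o['force'],o['grip_width'])"
```

```text
[ 42.7  20.7 -70.   90.7  19.7  82.3  25.4] [0.56169972 0.11180183 0.42970615] [1.79955942e+02 1.74392229e-01 1.44129038e+02] [ 0.01282005 -0.1018187   0.61088552] 0.05203118265438748
```

>>> {"method": "step_arm", "body": {
  "steps": [0.6,0,0,10,10,0.6,0,0,10,10,0.6,0,0,10,10,0.6,0,0,10,10,0.6,0,0,0,10,0.6,0,0,0,10,0.6,0,0,0,0,0.6,0,0,0,0]
}}

```text
time_s: 15.9
tool_pos: [0.5614, 0.112, 0.3887]
tool_rot: [180.0, 0.0, 84.3]
force: [-0.3, -0.6, 0.0]
grip_width: 0.0522
grasp_force: 0.0
```

```bash
python3 -c "
from h import *
o=env.get_obs();print(o['qpos'].round(1),o['tool_pos'],o['tool_rot'],o['force'],o['grip_width'])
for d in(.164,.182): print(proj('s',o['tool_pos']-[0,0,d]))
snap('hand',(270,210),(285,160),110,110)"
```

```text
[ 34.4  17.3 -57.4  94.2  14.9  76.7 -31. ] [0.56144407 0.11197267 0.38872239] [1.79974213e+02 2.75175644e-03 8.43183280e+01] [-0.27676894 -0.59125999  0.04705236] 0.052214303445110875
[296.3867952  194.82704127]
[296.58403059 198.19456354]
```

View pics/hand.png

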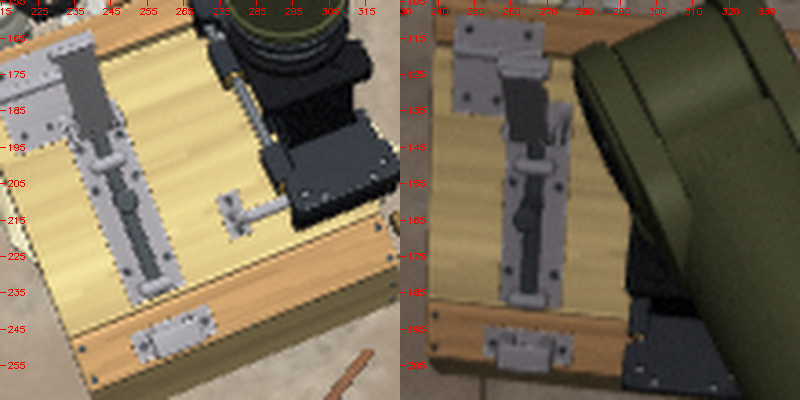

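The side view shows the bolt drawn (knob at 249,210, nose out of the keep), the keeper folded back with its lip at (237,166), and the gripper over the bar. Descend with a small opening and pinch.

>>> {"method": "step_arm", "body": {
  "steps": [0.32,0,0,25,0,0.32,0,0,20,0,0.32,0,0,15,0,0.32,0,0,15,0,0.32,0,0,0,0,0.32,0,0,0,0]
}}

```text
time_s: 16.75
tool_pos: [0.5615, 0.1121, 0.314]
tool_rot: [180.0, -0.0, 84.1]
force: [0.1, -0.1, -0.3]
grip_width: 0.0278
grasp_force: 0.0
```

>>> {"method": "step_arm", "body": {
  "steps": [0,0,0,0,0,0,0,0,0,0,0,0,0,0,0,0,0,0,0,0],
  "grip_force": 35
}}

```text
time_s: 17.25
tool_pos: [0.5604, 0.1122, 0.3134]
tool_rot: [-179.8, 0.1, 84.1]
force: [-5.3, -0.8, 4.1]
grip_width: 0.0089
grasp_force: 35.0
```

>>> {"method": "step_arm", "body": {
  "steps": [0,0,-4,-12.4,0,0,0,-2.9,-12.8,0,0,0,-1.8,-12.9,0,0,0,-0.6,-13.1,0,0,0,0,0,0]
}}

```text
time_s: 17.88
tool_pos: [0.551, 0.1133, 0.3666]
tool_rot: [-179.9, 0.1, 84.1]
force: [-9.8, 0.2, 1.9]
grip_width: 0.0087
grasp_force: 35.0
```

>>> {"method": "step_arm", "body": {
  "steps": [0,0,-1.5,-13.1,0,0,0,0.6,-13,0,0,0,2.8,-12.8,0,0,0,3.9,-12.5,0,0,0,0,0,0]
}}

```text
time_s: 18.5
tool_pos: [0.5586, 0.1122, 0.4185]
tool_rot: [179.8, 0.0, 84.0]
force: [-0.3, 0.6, 1.9]
grip_width: 0.0089
grasp_force: 35.0
```

>>> {"method": "step_arm", "body": {
  "steps": [0,0,4.9,-12.1,0,0,0,6,-11.6,0,0,0,7,-11.1,0,0,0,6.2,-8.4,0,0,0,0,0,0,0,0,0,0,0]
}}

```text
time_s: 19.25
tool_pos: [0.5814, 0.1098, 0.4608]
tool_rot: [-179.9, 0.1, 84.1]
force: [-7.2, 0.2, -1.9]
grip_width: 0.0087
grasp_force: 35.0
```

>>> {"method": "step_arm", "body": {
  "steps": [0,0,1.3,-1.6,0,0,0,1.3,-1.6,0,0,0,0,0,0]
}}

```text
time_s: 19.62
tool_pos: [0.5835, 0.1097, 0.463]
tool_rot: [-179.7, 0.1, 84.1]
force: [-8.0, 0.9, -3.5]
grip_width: 0.0086
grasp_force: 35.0
```

>>> {"method": "step_arm", "body": {
  "steps": [0.35,0,0,0,0,0.35,0,0,0,0,0.35,0,0,0,0,0.35,0,0,-20,0,0.35,0,0,-30,0,0.35,0,0,-40,0,0.35,-20,-40,0,0,0.35,0,-50,0,0,0.35,0,0,0,0]
}}

```text
time_s: 20.75
tool_pos: [0.4898, 0.102, 0.5554]
tool_rot: [179.7, 0.3, 84.1]
force: [0.6, -0.4, -0.3]
grip_width: 0.0305
grasp_force: 0.0
```

```bash
python3 -c "
from h import *
o=env.get_obs();print(o['qpos'].round(1),o['tool_pos'],o['force'],o['grip_width'])
q=np.array([.6271,.1684,-.1043])
for th in(.95,1.05):
  for y in(.13,):
    a=-th+S; print(th,proj('s',W(np.array([HX-.185*np.cos(-a)*1,y,HZ-.185*np.sin(a)]),q)),proj('t',W(np.array([HX-.185*np.cos(a),y,HZ-.185*np.sin(a)]),q)))
snap('fin',(255,200),(285,165),150,150)"
```

```text
[ 45.8   0.1 -59.9  87.2   0.5  92.6 -20. ] [0.48980051 0.10201388 0.55539888] [ 0.6214341  -0.40840878 -0.33027037] 0.030463031067102114
0.95 [228.23354344 228.43370968] [224.4163273  181.92721364]
1.05 [226.06389761 222.91713555] [223.49167061 177.24126386]
```

View pics/fin.png

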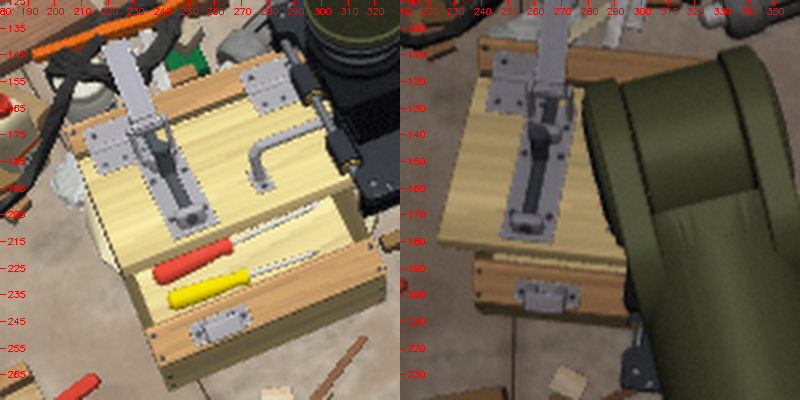

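The side view shows the lid standing open (front-left corner at about (224.5,224.5), tools visible inside). The bolt is drawn, the keeper is folded back and the gripper is clear. The measured 151 mm chord at the handle's 150 mm radius gives about 1.05 rad.

```bash
python3 -c "
from cell import env
print(env.sign_off())"
```

```text
the job is handed in; nothing more can be done
None
```

I handed the job in with the keeper folded back (about 2.4 rad), the bolt drawn about 44 mm, and the lid standing open at about 1.05 rad, all from my own measurements; sign-off returned no verdict.

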